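# Hold a glaze sample beside the pitcher

## Robot

A 7-joint arm with a two-finger parallel gripper is mounted at the origin on the work surface. World frame = base frame: x ahead of the robot, y to its left, z up, the work surface at z = 0. Lengths are in m, angles in rad, forces in N, time in s.
With the tool pointing down it reaches from about 0.4 to 0.85 m from the base axis. Payload 10.4 kg.
Tool frame: the origin (TCP) lies between the finger pads; the fingertips stand manip.tcp_to_tips ahead of it and the grasp point (between the pads) lies 2 mm behind it (manip.tcp_to_tips is the distance from the TCP to the fingertips, in m); y points along the fingers, z is the direction in which the jaws open and shut, and the axes are right-handed (so a half turn about y gives the same grasp; the last joint's range is limited). The gripper opens to 85 mm and grips with 20 to 120 N. Pads are 22 mm wide; open, the fingers measure 114 mm over their backs; the gripper's body (76 mm by 85 mm) begins 54 mm behind the grasp point. The pads swing forward as they close: fully open they stand 13 mm farther back than shut.
Start: joints at [-1.228, 0.332, -0.065, 1.46, 0.022, 1.35, -0.088], TCP at [0.224, 0.584, 0.248] pointing down, gripper open.
Joint ranges: [-2.6, 2.6], [-0.5, 2.12], [-1.47, 1.34], [0.16, 2.42], [-1.27, 4.41], [0.06, 2.06], [-2.6, 2.6]. Speed limits (rad/s): [2.22, 2.22, 2.79, 2.79, 3.14, 3.14, 3.14].

## Interface

Orientations are given as a unit quaternion [x, y, z, w].
In Python, from workcell import manip gives the robot as it stands. The module is installed in compiled form; this text tells all that it offers.
- The arm moves only by the tool move_arm, never from a script. Its argument "increments" is a list of rows, each an object with "offset": the shift along the tool's x, y, z in m, a list of three; "yaw": the turn about the tool's y in degrees; "jaw": the closure in counts, from 0 (fully open) to 255 (shut). In form: [{"offset": [tx, ty, tz], "yaw": yaw, "jaw": jaw}, ...]. A call has 1 to 10 rows; each row is the pose to reach, as a shift and turn from the pose measured when the call began, along the tool's axes at that moment; what a row does not reach only later rows make up. A row lasts 1/12 s, in which the tool goes at most 41.7 mm and 7.16 degrees, less where a joint would pass 70% of its speed; a pose out of reach is approached as far as the arm can. A call with a gripper value outside its range is refused whole. The fingers move at their own pace and stop on an object; "squeeze" is the grip in N (left out, the last holds). Time passes only in rows, so rows that repeat a pose let the fingers close. It gives the time, the measured TCP pose, the force and the opening at its end, in the units of the state.
- manip.get_obs(): the state, without advancing time (a new reading comes with each control period).
- manip.camera(name): name is "side" or "top" or "wrist"; returns a dict with "pixels" (480x640x3 uint8, red, green, blue), "depth" (480x640 float32, m along the optical axis (not along the pixel's ray), 0 where there is no reading), "intrinsics" (3x3 intrinsics, pixels), "R" (3x3) and "t" (3): a world point X has camera coordinates R X + t; the wrist camera has in their place "mount" (4x4, takes a point from camera to tool coordinates, whose origin is the TCP and whose axes are the tool frame's). Camera axes: x right, y down, z forward; pixel columns grow to the right and rows downward; lengths in m; the calibration is good to about 2 mm. A picture is of the moment at which its call begins: read the wrist's pose just before it.
- manip.hand_in(): hands the job in, once; it reports no verdict.
Trained networks look in a picture, given as the dict that the camera call returned (one of the last four; its "shot" number tells which), for a name from the list of things; names that differ only in an ending like _2 or _b are one class to them, and where a whole thing is asked for, a point or a joint stands for the part that bears it (a point fixed in the world has none). Each returns a list of dicts, best first, with "confidence" (0 to 1); they miss things now and then, are a little off and sometimes report something else, mostly with a low value. They report only what shows in the picture. A call takes as long as a camera call. They do not tell look-alikes from the thing itself.
- manip.recognise(picture, query): "bbox" ([left, top, right, bottom] in pixels, round what is visible of it).
- manip.spot_point(picture, query): "centre" ([column, row] in pixels: a listed point, or the origin of a listed thing).
The state is a dict: "clock": time; "joint_pos": joint angles; "joint_velocities": joint speeds; "tau": joint torques, N m; "position": TCP position; "ee_rot": TCP orientation; "ft_force": force on the tool from outside, world axes, zero at the start; "torque": the same for the moment, N m; "grip_width": opening from 0.0 (shut) to 1.0 (fully open).
Only numpy, scipy, OpenCV 4.12 (cv2) and the standard library are available. Lean on these libraries where they do the work, as an engineer would, in place of code of your own. Each camera call takes 0.05 s, during which the arm holds its last target. There are 200 camera calls.

## Task

Open the wooden sample case, draw the celadon-green glaze tile up out of its slot, and hold it upright, bare clay foot down, close beside the spouted pitcher (two to five centimetres of air between them, at the height of the pitcher's body) so that the two glazes can be compared; finish still holding it there, touching neither the pitcher nor the bench with it. Leave the case open with the blue and brown tiles in their slots, and do not touch the pitcher or shift the cup and the ink dish.

Things in the scene. Friction and masses are not known exactly. Their poses are not given: they have to be found in the camera images.
- case: Pale wooden sample case, fixed to the bench: base 116 (x) by 90 (y) by 58 mm high; 108 mm high with the lid shut. Origin under the centre of the base, on the bench. Its own -x side is the front (with the lid's pull); the lid is hinged along the top edge of its +x side.
- case_block (a point): Centre of the top of the darker wooden block inside the base, 50 mm above the bench. It has three slots along the case's y, at x = -30, 0 and +30 mm, each 13 mm wide and 53 mm long, floor 8 mm above the bench. One tile stands in each, in any order, its top 98 mm above the bench: 40 mm proud of the base's rim once the lid is open.
- lid (a joint): Angle of the case's lid: 0 shut, grows as its front edge goes up and over, stopped at 2.1 rad by its hinges. A deep shell 50 mm high, about 140 g, on an easy hinge: let go below about 0.8 rad it falls shut, above about 1.4 rad it falls back to the stop and stays. The open lid reaches 160 mm behind the case's centre.
- lid_pull (a point): Grip point of the lid's dark wooden pull, a block that sticks out 28 mm from the middle of the lid's front face: 22 mm wide along the case's y (flat sides), 12 mm high, grip point 18 mm out from the face, 70 mm above the bench when shut. Turns with the lid.
- lid_hinge (a point): Middle of the lid's hinge axis, which runs along the case's y: at the back edge of the base, 58 mm behind its centre and 58 mm above the bench. With the lid shut the pull's grip point lies 134 mm in front of it and 12 mm higher.
- tile_green_center (a point): Centre of the celadon-green glaze test tile: fired clay plate, 10 mm thick (its x), 50 mm wide (its y), 90 mm high (its z, up), about 100 g, glazed all over but for a bare clay foot, with a small hole near the top. It stands in one of the slots, its width along the case's y, centre 53 mm above the bench, with 1.5 mm play all round.
- tile_blue_center (a point): Centre of the dark blue test tile, same size, in another slot; stays there.
- tile_brown_center (a point): Centre of the reddish-brown test tile, same size, in another slot; stays there.
- pitcher_center (a point): Centre of the grey-green stoneware pitcher, half-way up, on its axis, 50 mm above the bench: round, without handle, 100 mm high, largest radius 43 mm, with a spout at its own +x side of the rim that reaches 56 mm from the axis. About 320 g, loose.
- cup_center (a point): Centre of a sand-coloured cup without handle, 74 mm across, 85 mm high, loose; a bystander.
- dish_center (a point): Centre of a low white ink dish, 90 mm across, 22 mm high, loose; a bystander.
Things that resemble listed ones, but are neither listed nor needed, are in the scene too. There is more than one size of the case; the one meant has the size given above. What is shaped like the part that bears pitcher_center but red is not meant.

How it is judged:
By the outcome, as a careful person would: the job done as asked, in the order asked, and still so for the second after the job is handed in, while the arm keeps its last pose, push and grip.
It also fails if it takes over 56 s, if anything falls off the work surface, if the arm or the gripper's body presses on something with over 40 N, if the wrist force passes 120 N, or if a joint passes its speed limit or range.

## Working session

There is one attempt and no reset: what is moved stays moved. The work goes in short steps, Python scripts to look and compute and a tool call to move; the robot and the scene stay as the last step left them, time stands still between calls to the robot, and variables do not carry over. Pictures are saved under pics/ and viewed, about 8 in all and at most 12, crops included, and the job is handed in when it is done.

Besides the shell and the picture viewer there is one more tool, called after "Request:" by a JSON object that holds its "fn" and its "kwargs", one argument or row to a line. move_arm: Moves the arm, as the interface text tells. Its arguments: {"type":"object","properties":{"increments":{"type":"array","items":{"type":"object","properties":{"offset":{"type":"array","items":{"type":"number"}},"yaw":{"type":"number"},"jaw":{"type":"number"}}}},"squeeze":{"type":"number"}},"required":["increments"]}

```bash
mkdir -p pics
cat > h.py <<'E'
import numpy as np, cv2
from workcell import manip
from scipy.spatial.transform import Rotation as Ro
def save(p,f): cv2.imwrite('pics/'+f,cv2.cvtColor(p['pixels'],cv2.COLOR_RGB2BGR))
def world(p,obs=None):
    d=p['depth'].astype(float);K=p['intrinsics'];v,u=np.mgrid[:480,:640]
    C=np.stack([(u-K[0,2])/K[0,0]*d,(v-K[1,2])/K[1,1]*d,d],-1)
    if 'R' in p: W=(C-p['t'])@p['R']
    else:
        M=p['mount'];T=C@M[:3,:3].T+M[:3,3]
        W=T@Ro.from_quat(obs['ee_rot']).as_matrix().T+obs['position']
    W[d==0]=np.nan
    return W
E
python3 - <<'E'
from h import *
o=manip.get_obs();print(o, manip.tcp_to_tips)
ims=[]
for n in ['top','side']:
    p=manip.camera(n);W=world(p);save(p,n+'0.png');np.save(n+'0.npy',W)
    print(n,p['R'].round(3).tolist(),p['t'])
    for q in ['case','lid_pull','pitcher_center','cup_center','dish_center','tile_green_center']:
        for r in manip.recognise(p,q)[:3]:
            b=np.array(r['bbox']);c=((b[:2]+b[2:])/2).astype(int).clip(0,[639,479]);print(q,'bbox',b.round(),round(r['confidence'],2),W[c[1],c[0]].round(3))
        for r in manip.spot_point(p,q)[:3]:
            c=np.array(r['centre']).astype(int).clip(0,[639,479]);print(q,'pt',c,round(r['confidence'],2),W[c[1],c[0]].round(3))
E
```

```text
{'clock': 0.0, 'joint_pos': array([-1.22758472,  0.33289066, -0.06469634,  1.46094805,  0.02159541,
        1.34991506, -0.08851298]), 'joint_velocities': array([-4.82366761e-05, -8.42578284e-04, -1.84983302e-03, -1.44931628e-04,
       -2.53065827e-03,  1.12339836e-03,  1.63941785e-03]), 'tau': array([ 1.09946537e-03, -6.25421405e+01,  4.95181116e-02, -3.91603553e+01,
        1.62384968e-02,  9.53049195e-03, -1.12525530e-06]), 'position': array([0.22344367, 0.58330802, 0.24750096]), 'ee_rot': array([ 0.6958251 , -0.12868414,  0.12854124, -0.69479852]), 'ft_force': array([-0.2023535 ,  0.1174674 , -0.34430154]), 'torque': array([ 0.03790701,  0.00850285, -0.02345622]), 'grip_width': 0.9968031557616177} 0.017
top [[-0.007, -1.0, -0.024], [-0.995, 0.009, -0.095], [0.095, 0.023, -0.995]] [-0.04684208  0.55687569  0.91977669]
case bbox [379. 196. 436. 273.] 0.89 [ 0.553 -0.203  0.108]
case bbox [453. 164. 506. 216.] 0.85 [ 0.645 -0.353  0.079]
case bbox [420. 309. 515. 427.] 0.74 [ 0.312 -0.294  0.158]
case pt [451 350] 0.84 [ 0.341 -0.269  0.153]
case pt [399 232] 0.7 [ 0.557 -0.188  0.
[... 1622 characters left out ...]

lid_pull pt [177 369] 0.62 [ 0.203 -0.302  0.111]
lid_pull pt [454 336] 0.56 [ 0.602 -0.389  0.057]
pitcher_center bbox [330. 233. 415. 329.] 0.71 [ 0.537 -0.257  0.098]
pitcher_center bbox [152. 187. 202. 248.] 0.7 [0.321 0.143 0.074]
pitcher_center bbox [230. 161. 272. 215.] 0.68 [0.504 0.183 0.079]
pitcher_center pt [311 181] 0.76 [0.65  0.169 0.065]
pitcher_center pt [247 189] 0.63 [0.495 0.184 0.076]
pitcher_center pt [181 218] 0.59 [0.33  0.136 0.073]
cup_center bbox [372. 187. 404. 227.] 0.85 [ 0.73  -0.028  0.073]
cup_center pt [385 212] 0.68 [ 0.727 -0.026  0.058]
dish_center bbox [230. 252. 275. 283.] 0.59 [ 0.422 -0.009  0.008]
dish_center pt [254 268] 0.77 [ 0.423 -0.016  0.01 ]
```

View pics/top0.png

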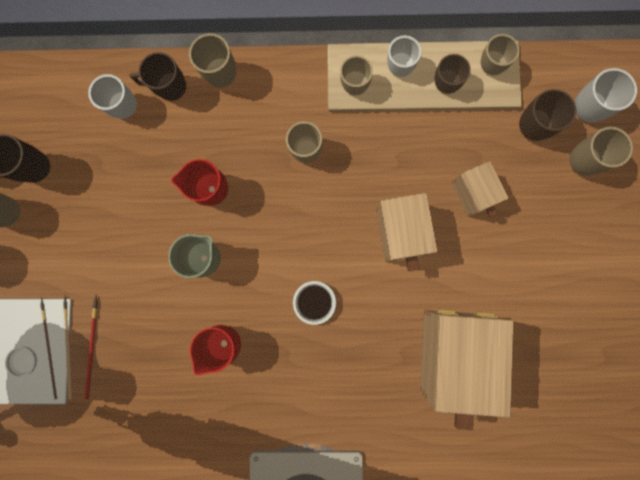

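View pics/side0.png

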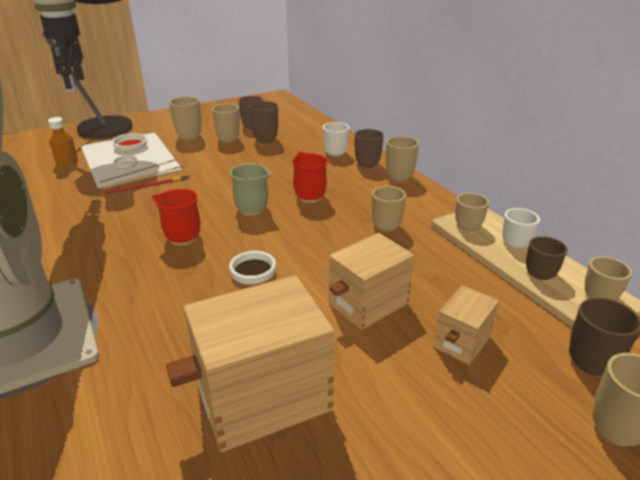

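Run:
```python
from h import *
W=np.load('top0.npy');import numpy as np
def rect(m,n):
    r=cv2.minAreaRect((W[m][:,:2]*1000).astype(np.float32));print(n,m.sum(),r)
z=W[...,2]
box=np.zeros_like(z,bool);box[185:285,370:450]=1
rect(box&(z>0.100)&(z<0.116),'lidtop')
pm=box&(z>.068)&(z<.085)&(W[...,0]<.52);print('pull',pm.sum(),np.nanmean(W[pm],0),W[pm][:,:2].min(0),W[pm][:,:2].max(0))
for n,(a,b,c,d) in dict(p1=(150,212,165,235),p2=(230,282,160,228),p3=(318,385,182,248),cup=(115,172,278,332),dish=(278,326,288,340)).items():
    B=np.zeros_like(z,bool);B[a:b,c:d]=1
    m=B&(z>(.015 if n=='dish' else .075));zz=np.nanmax(z[m]);
    m=B&(z>zz-.012);print(n,'top',zz.round(3),m.sum(),cv2.minEnclosingCircle((W[m][:,:2]*1000).astype(np.float32)),W[m].mean(0).round(3))
```

```text
lidtop 2816 ((568.2264404296875, -205.49810791015625), (116.08070373535156, 90.3471450805664), 9.059494018554688)
pull 179 [ 0.49847296 -0.21459677  0.07602059] [ 0.48266117 -0.25663966] [ 0.51918274 -0.16782879]
p1 top 0.105 362 ((664.9713745117188, 211.7733917236328), 48.30508804321289) [0.67  0.215 0.099]
p2 top 0.106 354 ((519.259521484375, 215.8291015625), 48.28192901611328) [0.518 0.222 0.099]
p3 top 0.106 389 ((329.46453857421875, 177.66961669921875), 48.68827438354492) [0.327 0.182 0.099]
cup top 0.089 278 ((750.63818359375, -1.7317607402801514), 37.2044792175293) [ 0.751 -0.001  0.084]
dish top 0.026 413 ((418.6559753417969, -18.296491622924805), 44.71304702758789) [ 0.417 -0.017  0.021]
```

```bash
cat >> h.py <<'E'
def plan(pos,jaw_az,o=None,alt=False):
    """offset (tool axes, mm) and yaw (deg) to TCP pos with jaw axis along azimuth jaw_az (deg, mod 180), tool down"""
    o=o or manip.get_obs();R=Ro.from_quat(o['ee_rot']).as_matrix()
    off=R.T@(np.array(pos)-o['position'])
    z=R[:,2];cur=np.degrees(np.arctan2(z[1],z[0]))
    d=(jaw_az-cur+90)%180-90       # world azimuth change
    yaw=-d                          # tool y points down
    print('t',round(o['clock'],2),'pos',o['position'].round(4),'jaw az',round(cur,1),'off mm',(off*1000).round(1),'yaw',round(yaw,1),'tilt',R[:,1].round(3),'q7',o['joint_pos'][6].round(2),'grip',round(o['grip_width'],3),'F',o['ft_force'].round(1))
E
python3 - <<'E'
from h import *
plan([.43,.2,.28],99);plan([.485,-.2174,.2],99)
E
```

```text
t 1.3 pos [0.2236 0.5837 0.2484] jaw az 69.0 off mm [ 330.   -31.7 -284.4] yaw -30.0 tilt [ 0.  0. -1.] q7 -0.09 grip 0.998 F [-0.1 -0.8  0.2]
t 1.3 pos [0.2236 0.5837 0.2484] jaw az 69.0 off mm [ 530.7   48.3 -654.6] yaw -30.0 tilt [ 0.  0. -1.] q7 -0.09 grip 0.998 F [-0.1 -0.8  0.2]
```

Request:
{"fn": "move_arm", "kwargs": {
  "increments": [
    {"offset": [0.33,-0.03,-0.284],"yaw": -30,"jaw": 0},
    {"offset": [0.33,-0.03,-0.284],"yaw": -30,"jaw": 0},
    {"offset": [0.33,-0.03,-0.284],"yaw": -30,"jaw": 0},
    {"offset": [0.33,-0.03,-0.284],"yaw": -30,"jaw": 0},
    {"offset": [0.33,-0.03,-0.284],"yaw": -30,"jaw": 0},
    {"offset": [0.33,-0.03,-0.284],"yaw": -30,"jaw": 0},
    {"offset": [0.33,-0.03,-0.284],"yaw": -30,"jaw": 0},
    {"offset": [0.33,-0.03,-0.284],"yaw": -30,"jaw": 0},
    {"offset": [0.33,-0.03,-0.284],"yaw": -30,"jaw": 0},
    {"offset": [0.33,-0.03,-0.284],"yaw": -30,"jaw": 0}
  ]
}}

```text
clock: 2.13
position: [0.42, 0.2183, 0.2772]
ee_rot: [-0.705, -0.056, 0.056, 0.705]
ft_force: [1.0, 1.5, -0.0]
grip_width: 0.999
```

Run:
```python
from h import *
o=manip.get_obs();p=manip.camera('wrist');save(p,'w1.png');W=world(p,o);np.save('w1.npy',W)
print(p['mount'].round(3).tolist())
z=W[...,2]
m=(z>.09)&(z<.115)&(W[...,0]>.42)&(W[...,0]<.6)&(W[...,1]>.12)&(W[...,1]<.3);P=W[m][:,:2]*1000
print(m.sum());
if m.sum(): print(cv2.minEnclosingCircle(P.astype(np.float32)),P.min(0),P.max(0))
plan([.485,-.2174,.2],99)
```

```text
[[-0.0, 0.952, 0.306, -0.078], [0.001, -0.306, 0.952, -0.125], [1.0, 0.0, -0.001, -0.0], [0.0, 0.0, 0.0, 1.0]]
2010
((520.2439575195312, 215.46438598632812), 48.8541259765625) [472.66873968 177.10648332] [558.1633558  262.37332103]
t 2.18 pos [0.4244 0.2104 0.278 ] jaw az 98.5 off mm [  -3.4   78.6 -431.9] yaw -0.5 tilt [ 0.003 -0.001 -1.   ] q7 1.16 grip 1.003 F [ 3.6 -7.5 -0.1]
```

View pics/w1.png

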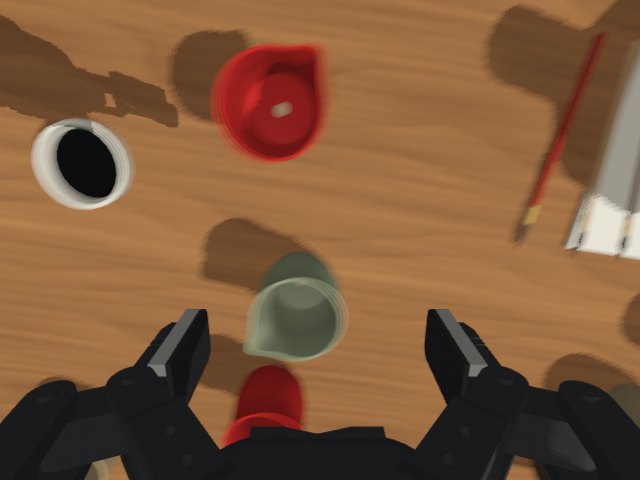

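Request:
{"fn": "move_arm", "kwargs": {
  "increments": [
    {"offset": [-0.003,0.05,-0.432],"yaw": -0.5,"jaw": 0},
    {"offset": [-0.003,0.05,-0.432],"yaw": -0.5,"jaw": 0},
    {"offset": [-0.003,0.05,-0.432],"yaw": -0.5,"jaw": 0},
    {"offset": [-0.003,0.05,-0.432],"yaw": -0.5,"jaw": 0},
    {"offset": [-0.003,0.05,-0.432],"yaw": -0.5,"jaw": 0},
    {"offset": [-0.003,0.05,-0.432],"yaw": -0.5,"jaw": 0},
    {"offset": [-0.003,0.05,-0.432],"yaw": -0.5,"jaw": 0},
    {"offset": [-0.003,0.05,-0.432],"yaw": -0.5,"jaw": 0},
    {"offset": [-0.003,0.05,-0.432],"yaw": -0.5,"jaw": 0},
    {"offset": [-0.003,0.05,-0.432],"yaw": -0.5,"jaw": 0}
  ]
}}

```text
clock: 3.02
position: [0.4812, -0.1911, 0.232]
ee_rot: [0.705, 0.057, -0.054, -0.704]
ft_force: [0.9, 0.7, -0.5]
grip_width: 1.0
```

Request:
{"fn": "move_arm", "kwargs": {
  "increments": [
    {"offset": [0,0,0],"yaw": 0,"jaw": 60},
    {"offset": [0,0,0],"yaw": 0,"jaw": 60},
    {"offset": [0,0,0],"yaw": 0,"jaw": 60}
  ]
}}

```text
clock: 3.27
position: [0.4812, -0.1906, 0.2319]
ee_rot: [0.705, 0.057, -0.054, -0.704]
ft_force: [-0.1, 0.4, 0.1]
grip_width: 0.762
```

Run:
```python
from h import *
o=manip.get_obs();p=manip.camera('wrist');save(p,'w2.png');W=world(p,o)
np.save('w2.npy',W)
z=W[...,2]
r=(W[...,0]>.44)&(W[...,0]<.68)&(W[...,1]>-.3)&(W[...,1]<-.13)
m=r&(z>.1)&(z<.116);P=W[m][:,:2]*1000;print(m.sum(),np.median(z[m]));print(cv2.minAreaRect(P.astype(np.float32)))
hsv=cv2.cvtColor(p['pixels'],cv2.COLOR_RGB2HSV)
m=r&(z>.06)&(z<.09)&(W[...,0]<.53)&(hsv[...,2]<130);m=cv2.erode(m.astype('uint8'),np.ones((3,3)))>0;P=W[m]*1000;print(m.sum(),np.median(P,0));print(cv2.minAreaRect(P[:,:2].astype(np.float32)))
for s in manip.spot_point(p,'lid_pull')[:2]:
    c=np.array(s['centre']).astype(int);print(c,s['confidence'],W[c[1],c[0]])
plan([.493,-.2174,.16],99,o)
# pitcher axis
for f in ['w1.npy','top0.npy']:
    V=np.load(f);m=(V[...,2]>.09)&(V[...,2]<.115)&(V[...,0]>.42)&(V[...,0]<.6)&(V[...,1]>.12)&(V[...,1]<.3);P=V[m][:,:2]
    from scipy.optimize import least_squares
    s=least_squares(lambda q:np.hypot(*(P-q[:2]).T)-q[2],[.514,.22,.04],loss='soft_l1',f_scale=.002).x
    d=P-s[:2];h=np.hypot(*d.T);k=h>np.quantile(h,.985);print(f,s,h.max(),np.degrees(np.arctan2(*d[k].mean(0)[::-1])))
```

```text
14512 0.10782940757460571
((569.8827514648438, -205.7681427001953), (117.14924621582031, 89.88450622558594), 9.163688659667969)
1884 [ 507.95681503 -216.63072945   75.78480296]
((499.0780334472656, -217.11965942382812), (29.184110641479492, 87.34922790527344), 8.845841407775879)
[277 232] 0.83 [ 0.49225308 -0.22127817  0.07537726]
[ 87 309] 0.6 [ 0.59849832 -0.38415901  0.05454814]
t 3.27 pos [ 0.4812 -0.1906  0.2319] jaw az 99.0 off mm [  7.2  71.9 -28.2] yaw -0.0 tilt [ 0.004 -0.001 -1.   ] q7 2.08 grip 0.762 F [-0.1  0.4  0.1]
w1.npy [0.51561932 0.21822432 0.04099886] 0.05404503245380232 -46.67017929386622
top0.npy [0.51546145 0.21782293 0.04090589] 0.05224504806636083 -47.227452679435046
```

View pics/w2.png

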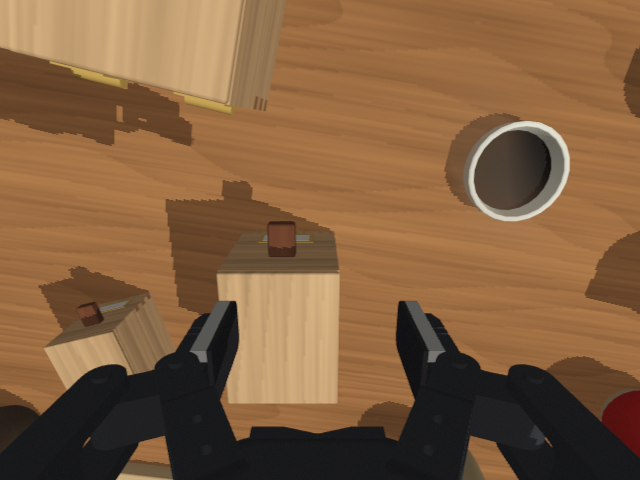

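Request:
{"fn": "move_arm", "kwargs": {
  "increments": [
    {"offset": [0.0085,0.03,-0.03],"yaw": 0,"jaw": 60},
    {"offset": [0.0085,0.06,-0.03],"yaw": 0,"jaw": 60},
    {"offset": [0.0085,0.09,-0.03],"yaw": 0,"jaw": 60},
    {"offset": [0.0085,0.115,-0.03],"yaw": 0,"jaw": 60},
    {"offset": [0.0085,0.135,-0.03],"yaw": 0,"jaw": 60},
    {"offset": [0.0085,0.15,-0.03],"yaw": 0,"jaw": 60},
    {"offset": [0.0085,0.157,-0.03],"yaw": 0,"jaw": 60},
    {"offset": [0.0085,0.157,-0.03],"yaw": 0,"jaw": 60},
    {"offset": [0.0085,0.157,-0.03],"yaw": 0,"jaw": 60}
  ]
}}

```text
clock: 4.12
position: [0.4958, -0.2172, 0.0757]
ee_rot: [0.705, 0.058, -0.055, -0.705]
ft_force: [-0.5, 0.8, 0.4]
grip_width: 0.765
```

Run:
```python
from h import *
plan([.494,-.219,.075],99)
```

```text
t 4.12 pos [ 0.4958 -0.2172  0.0757] jaw az 99.2 off mm [-2.1  0.7 -1.5] yaw 0.2 tilt [ 0.005 -0.    -1.   ] q7 2.28 grip 0.765 F [-0.5  0.8  0.4]
```

Request:
{"fn": "move_arm", "kwargs": {
  "increments": [
    {"offset": [-0.002,0,-0.0015],"yaw": 0,"jaw": 255},
    {"offset": [-0.002,0,-0.0015],"yaw": 0,"jaw": 255},
    {"offset": [-0.002,0,-0.0015],"yaw": 0,"jaw": 255},
    {"offset": [-0.002,0,-0.0015],"yaw": 0,"jaw": 255},
    {"offset": [-0.002,0,-0.0015],"yaw": 0,"jaw": 255},
    {"offset": [-0.002,0,-0.0015],"yaw": 0,"jaw": 255},
    {"offset": [-0.002,0,-0.0015],"yaw": 0,"jaw": 255},
    {"offset": [-0.002,0,-0.0015],"yaw": 0,"jaw": 255}
  ],
  "squeeze": 30
}}

```text
clock: 4.78
position: [0.4943, -0.2183, 0.0766]
ee_rot: [-0.705, -0.059, 0.055, 0.705]
ft_force: [-3.9, 4.7, 10.1]
grip_width: 0.247
```

Run:
```python
from h import *
plan([.494,-.219,.075],99)
u=np.array([np.cos(np.radians(9.1)),np.sin(np.radians(9.1)),0])
o=manip.get_obs();R=Ro.from_quat(o['ee_rot']).as_matrix()
r,a0=np.hypot(.134,.012),np.arctan2(.012,.134)
for t in np.arange(.1,1.85,.1):
    d=(r*(np.cos(a0)-np.cos(a0+t)))*u+[0,0,r*(np.sin(a0+t)-np.sin(a0))]
    print(round(t,2),(R.T@d*1000).round(0))
```

```text
t 4.78 pos [ 0.4943 -0.2183  0.0766] jaw az 99.2 off mm [-0.4  1.6 -0.6] yaw 0.2 tilt [ 0.005  0.001 -1.   ] q7 2.28 grip 0.247 F [-3.9  4.7 10.1]
0.1 [  2. -13.   0.]
0.2 [  5. -26.   0.]
0.3 [ 10. -39.  -0.]
0.4 [ 16. -51.  -0.]
0.5 [ 22. -63.  -0.]
0.6 [ 31. -73.  -0.]
0.7 [ 40. -83.  -0.]
0.8 [ 50. -92.  -0.]
0.9 [  61. -100.   -0.]
1.0 [  72. -107.   -0.]
1.1 [  85. -112.   -0.]
1.2 [  97. -117.   -0.]
1.3 [ 110. -120.   -0.]
1.4 [ 124. -121.   -0.]
1.5 [ 137. -122.   -0.]
1.6 [ 151. -121.   -0.]
1.7 [ 164. -118.   -0.]
1.8 [ 177. -115.   -0.]
```

Request:
{"fn": "move_arm", "kwargs": {
  "increments": [
    {"offset": [0.001,-0.006,0],"yaw": 0,"jaw": 255},
    {"offset": [0.002,-0.013,0],"yaw": 0,"jaw": 255},
    {"offset": [0.003,-0.019,0],"yaw": 0,"jaw": 255},
    {"offset": [0.005,-0.026,0],"yaw": 0,"jaw": 255},
    {"offset": [0.0075,-0.033,0],"yaw": 0,"jaw": 255},
    {"offset": [0.01,-0.039,0],"yaw": 0,"jaw": 255},
    {"offset": [0.013,-0.045,0],"yaw": 0,"jaw": 255},
    {"offset": [0.016,-0.051,0],"yaw": 0,"jaw": 255},
    {"offset": [0.019,-0.057,0],"yaw": 0,"jaw": 255},
    {"offset": [0.022,-0.063,0],"yaw": 0,"jaw": 255}
  ]
}}

```text
clock: 5.62
position: [0.5166, -0.2146, 0.1402]
ee_rot: [-0.705, -0.059, 0.055, 0.705]
ft_force: [9.4, 0.2, -7.9]
grip_width: 0.247
```

Run:
```python
from h import *
plan([.494,-.219,.075],99)
p=manip.camera('side');save(p,'s1.png')
cv2.imwrite('pics/s1c.png',cv2.resize(cv2.imread('pics/s1.png')[120:400,220:540],None,fx=2,fy=2))
```

```text
t 5.62 pos [ 0.5166 -0.2146  0.1402] jaw az 99.2 off mm [-23.4  65.1  -0.7] yaw 0.2 tilt [ 0.006  0.001 -1.   ] q7 2.23 grip 0.247 F [ 9.4  0.2 -7.9]
```

View pics/s1c.png

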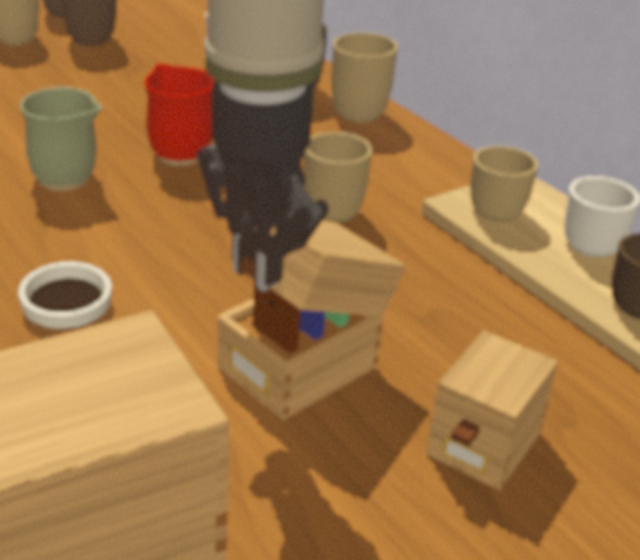

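Request:
{"fn": "move_arm", "kwargs": {
  "increments": [
    {"offset": [0.009,-0.01,0],"yaw": 0,"jaw": 255},
    {"offset": [0.018,-0.02,0],"yaw": 0,"jaw": 255},
    {"offset": [0.028,-0.029,0],"yaw": 0,"jaw": 255},
    {"offset": [0.039,-0.037,0],"yaw": 0,"jaw": 255},
    {"offset": [0.05,-0.044,0],"yaw": 0,"jaw": 255},
    {"offset": [0.063,-0.049,0],"yaw": 0,"jaw": 255},
    {"offset": [0.075,-0.054,0],"yaw": 0,"jaw": 255},
    {"offset": [0.088,-0.057,0],"yaw": 0,"jaw": 255},
    {"offset": [0.102,-0.058,0],"yaw": 0,"jaw": 255},
    {"offset": [0.115,-0.059,0],"yaw": 0,"jaw": 255}
  ]
}}

```text
clock: 6.5
position: [0.6304, -0.1965, 0.2016]
ee_rot: [-0.705, -0.059, 0.055, 0.705]
ft_force: [-1.5, -1.1, -3.4]
grip_width: 0.241
```

Run:
```python
from h import *
plan([.494,-.219,.075],99)
```

```text
t 6.5 pos [ 0.6304 -0.1965  0.2016] jaw az 99.2 off mm [-138.9  125.8   -0.3] yaw 0.2 tilt [ 0.005  0.001 -1.   ] q7 2.17 grip 0.241 F [-1.5 -1.1 -3.4]
```

Request:
{"fn": "move_arm", "kwargs": {
  "increments": [
    {"offset": [0.007,0,0],"yaw": 0,"jaw": 255},
    {"offset": [0.014,0.001,0],"yaw": 0,"jaw": 255},
    {"offset": [0.021,0.002,0],"yaw": 0,"jaw": 255},
    {"offset": [0.027,0.003,0],"yaw": 0,"jaw": 255},
    {"offset": [0.033,0.004,0],"yaw": 0,"jaw": 255},
    {"offset": [0.033,0.004,0],"yaw": 0,"jaw": 255},
    {"offset": [0.033,0.003,0],"yaw": 0,"jaw": 100},
    {"offset": [0.033,0.001,0],"yaw": 0,"jaw": 60},
    {"offset": [0.033,-0.01,0],"yaw": 0,"jaw": 60},
    {"offset": [0.033,-0.03,0],"yaw": 0,"jaw": 60}
  ]
}}

```text
clock: 7.33
position: [0.6619, -0.1908, 0.2309]
ee_rot: [-0.704, -0.058, 0.056, 0.705]
ft_force: [-0.1, 0.0, 0.7]
grip_width: 0.763
```

Run:
```python
from h import *
plan([.55,-.209,.27],99)
```

```text
t 7.33 pos [ 0.6619 -0.1908  0.2309] jaw az 99.2 off mm [-113.2  -39.4   -0. ] yaw 0.2 tilt [ 0.003  0.001 -1.   ] q7 2.15 grip 0.763 F [-0.1  0.   0.7]
```

Request:
{"fn": "move_arm", "kwargs": {
  "increments": [
    {"offset": [-0.03,-0.04,0],"yaw": 0,"jaw": 40},
    {"offset": [-0.06,-0.04,0],"yaw": 0,"jaw": 40},
    {"offset": [-0.09,-0.04,0],"yaw": 0,"jaw": 40},
    {"offset": [-0.113,-0.04,0],"yaw": 0,"jaw": 40},
    {"offset": [-0.113,-0.04,0],"yaw": 0,"jaw": 40},
    {"offset": [-0.113,-0.04,0],"yaw": 0,"jaw": 40}
  ]
}}

```text
clock: 7.83
position: [0.5496, -0.2094, 0.2723]
ee_rot: [-0.704, -0.058, 0.054, 0.706]
ft_force: [1.4, 0.3, 0.8]
grip_width: 0.845
```

Run:
```python
from h import *
o=manip.get_obs();p=manip.camera('wrist');save(p,'w3.png');W=world(p,o)
z=W[...,2];hsv=cv2.cvtColor(p['pixels'],cv2.COLOR_RGB2HSV)
r=(W[...,0]>.5)&(W[...,0]<.7)&(W[...,1]>-.27)&(W[...,1]<-.13)&(z>.085)&(z<.115)
g=r&(hsv[...,0]>35)&(hsv[...,0]<90)&(hsv[...,1]>30)
for n,m in(('green',g),('all',r)):
    P=W[m]*1000;print(n,m.sum(),np.median(z[m]),cv2.minAreaRect(P[:,:2].astype(np.float32)))
for q in ['tile_green_center','tile_blue_center','tile_brown_center']:
  for s in manip.spot_point(p,q)[:1]:
    c=np.array(s['centre']).astype(int);print(q,c,s['confidence'],W[c[1],c[0]])
plan([.5986,-.201,.15],99,o)
```

```text
green 893 0.09747169034935707 ((598.974609375, -201.00270080566406), (10.566469192504883, 50.060829162597656), 9.555155754089355)
all 4709 0.09732348315136688 ((616.5635986328125, -193.88848876953125), (169.98912048339844, 91.02216339111328), 1.9069182872772217)
tile_green_center [319 256] 0.75 [ 0.59401543 -0.20027387  0.06583472]
tile_blue_center [317 225] 0.77 [ 0.5654197  -0.20680529  0.06138675]
tile_brown_center [316 197] 0.74 [ 0.53553675 -0.21251858  0.08042946]
t 7.83 pos [ 0.5496 -0.2094  0.2723] jaw az 99.1 off mm [ 49.  122.6   0.3] yaw 0.1 tilt [ 0.005  0.003 -1.   ] q7 2.16 grip 0.845 F [1.4 0.3 0.8]
```

View pics/w3.png

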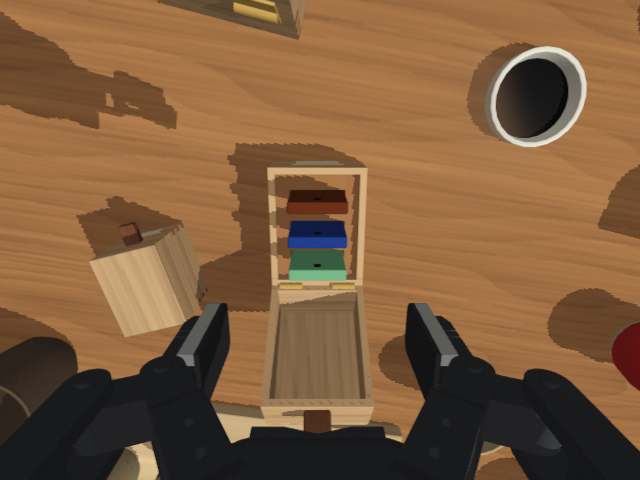

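Request:
{"fn": "move_arm", "kwargs": {
  "increments": [
    {"offset": [0.035,0.02,0],"yaw": 0,"jaw": 40},
    {"offset": [0.0495,0.05,0],"yaw": 0,"jaw": 40},
    {"offset": [0.0495,0.085,0],"yaw": 0,"jaw": 40},
    {"offset": [0.0495,0.12,0],"yaw": 0,"jaw": 40},
    {"offset": [0.0495,0.14,0],"yaw": 0,"jaw": 40},
    {"offset": [0.0495,0.14,0],"yaw": 0,"jaw": 40}
  ]
}}

```text
clock: 8.53
position: [0.5983, -0.1989, 0.1253]
ee_rot: [-0.704, -0.056, 0.059, 0.706]
ft_force: [-0.0, -0.4, 0.6]
grip_width: 0.841
```

Run:
```python
from h import *
plan([.599,-.201,.081],99.1)
```

```text
t 8.53 pos [ 0.5983 -0.1989  0.1253] jaw az 99.3 off mm [ 0.6 44.3 -2.3] yaw 0.2 tilt [-0.006  0.002 -1.   ] q7 2.21 grip 0.841 F [-0.  -0.4  0.6]
```

Request:
{"fn": "move_arm", "kwargs": {
  "increments": [
    {"offset": [0.0006,0.015,-0.002],"yaw": 0,"jaw": 40},
    {"offset": [0.0006,0.03,-0.002],"yaw": 0,"jaw": 40},
    {"offset": [0.0006,0.04,-0.002],"yaw": 0,"jaw": 40},
    {"offset": [0.0006,0.044,-0.002],"yaw": 0,"jaw": 40},
    {"offset": [0.0006,0.044,-0.002],"yaw": 0,"jaw": 40},
    {"offset": [0.0006,0.044,-0.002],"yaw": 0,"jaw": 40}
  ]
}}

```text
clock: 9.03
position: [0.5996, -0.2008, 0.0824]
ee_rot: [-0.704, -0.056, 0.059, 0.706]
ft_force: [-0.1, -0.4, -0.2]
grip_width: 0.841
```

Run:
```python
from h import *
plan([.599,-.201,.081],99.1)
```

```text
t 9.03 pos [ 0.5996 -0.2008  0.0824] jaw az 99.3 off mm [-0.6  1.4 -0.1] yaw 0.2 tilt [-0.004  0.002 -1.   ] q7 2.23 grip 0.841 F [-0.1 -0.4 -0.2]
```

Request:
{"fn": "move_arm", "kwargs": {
  "increments": [
    {"offset": [0,0.001,0],"yaw": 0,"jaw": 255},
    {"offset": [0,0.001,0],"yaw": 0,"jaw": 255},
    {"offset": [0,0.001,0],"yaw": 0,"jaw": 255},
    {"offset": [0,0.001,0],"yaw": 0,"jaw": 255},
    {"offset": [0,0.001,0],"yaw": 0,"jaw": 255},
    {"offset": [0,0.001,0],"yaw": 0,"jaw": 255},
    {"offset": [0,0.001,0],"yaw": 0,"jaw": 255}
  ],
  "squeeze": 50
}}

```text
clock: 9.62
position: [0.6004, -0.2011, 0.0827]
ee_rot: [-0.704, -0.057, 0.058, 0.705]
ft_force: [-0.5, 0.2, 5.3]
grip_width: 0.575
```

Request:
{"fn": "move_arm", "kwargs": {
  "increments": [
    {"offset": [0,-0.01,0],"yaw": 0,"jaw": 255},
    {"offset": [0,-0.025,0],"yaw": 0,"jaw": 255},
    {"offset": [0,-0.045,0],"yaw": 0,"jaw": 255},
    {"offset": [0,-0.065,0],"yaw": 0,"jaw": 255},
    {"offset": [0,-0.085,0],"yaw": 0,"jaw": 255},
    {"offset": [0,-0.105,0],"yaw": 0,"jaw": 255},
    {"offset": [0,-0.125,0],"yaw": 0,"jaw": 255},
    {"offset": [0,-0.14,0],"yaw": 0,"jaw": 255},
    {"offset": [0,-0.15,0],"yaw": 0,"jaw": 255},
    {"offset": [0,-0.15,0],"yaw": 0,"jaw": 255}
  ]
}}

```text
clock: 10.45
position: [0.6015, -0.2019, 0.2354]
ee_rot: [-0.704, -0.058, 0.057, 0.705]
ft_force: [1.2, -0.4, -1.4]
grip_width: 0.578
```

Run:
```python
from h import *
plan([.599,-.201,.081],99.1)
# pitcher axis
c=np.array([.5155,.218])
for az in (-80,-90,-100,-110,-120,-130,180):
    a=np.radians(az);u=np.array([np.cos(a),np.sin(a)]);t=np.array([-u[1],u[0]])
    # nearest distance tile rectangle to spout tip & axis
    s=np.array([np.cos(np.radians(-47)),np.sin(np.radians(-47))])*.056
    D=.083;q=np.array([s@u,s@t]);dx=max(abs(q[0]-D)-.005,0);dy=max(abs(q[1])-.025,0)
    print(az,(c+u*D).round(3),'jaw az',az+90,'spout-tile',np.hypot(dx,dy).round(3))
plan([.47,-.05,.24],-10)
```

```text
t 10.45 pos [ 0.6015 -0.2019  0.2354] jaw az 99.3 off mm [ -2.5 154.4   1.1] yaw 0.2 tilt [ 0.001  0.001 -1.   ] q7 2.17 grip 0.578 F [ 1.2 -0.4 -1.4]
-80 [0.53  0.136] jaw az 10 spout-tile 0.032
-90 [0.516 0.135] jaw az 0 spout-tile 0.039
-100 [0.501 0.136] jaw az -10 spout-tile 0.048
-110 [0.487 0.14 ] jaw az -20 spout-tile 0.058
-120 [0.474 0.146] jaw az -30 spout-tile 0.068
-130 [0.462 0.154] jaw az -40 spout-tile 0.077
180 [0.432 0.218] jaw az 270 spout-tile 0.117
t 10.45 pos [ 0.6015 -0.2019  0.2354] jaw az 99.3 off mm [-105.1   -4.6  171.2] yaw -70.7 tilt [ 0.001  0.001 -1.   ] q7 2.17 grip 0.578 F [ 1.2 -0.4 -1.4]
```

Request:
{"fn": "move_arm", "kwargs": {
  "increments": [
    {"offset": [-0.02,0,0.01],"yaw": 6,"jaw": 255},
    {"offset": [-0.04,0,0.03],"yaw": 12,"jaw": 255},
    {"offset": [-0.045,0,0.06],"yaw": 19,"jaw": 255},
    {"offset": [-0.045,0,0.09],"yaw": 26,"jaw": 255},
    {"offset": [-0.045,0,0.12],"yaw": 33,"jaw": 255},
    {"offset": [-0.045,0,0.15],"yaw": 40,"jaw": 255},
    {"offset": [-0.045,0,0.18],"yaw": 47,"jaw": 255},
    {"offset": [-0.045,0,0.21],"yaw": 54,"jaw": 255},
    {"offset": [-0.045,0,0.235],"yaw": 60,"jaw": 255},
    {"offset": [-0.045,0,0.25],"yaw": 66,"jaw": 255}
  ]
}}

```text
clock: 11.28
position: [0.5153, 0.0412, 0.2346]
ee_rot: [-0.622, 0.337, -0.336, 0.622]
ft_force: [0.4, 0.4, -1.3]
grip_width: 0.575
```

Run:
```python
from h import *
plan([.501,.136,.235],-10)
```

```text
t 11.28 pos [0.5153 0.0412 0.2346] jaw az 33.2 off mm [-87.2  -0.2  39.9] yaw 43.2 tilt [-0.     0.002 -1.   ] q7 0.48 grip 0.575 F [ 0.4  0.4 -1.3]
```

Request:
{"fn": "move_arm", "kwargs": {
  "increments": [
    {"offset": [-0.015,0,0.007],"yaw": 7,"jaw": 255},
    {"offset": [-0.03,0,0.015],"yaw": 14,"jaw": 255},
    {"offset": [-0.045,0,0.022],"yaw": 21,"jaw": 255},
    {"offset": [-0.06,0,0.03],"yaw": 28,"jaw": 255},
    {"offset": [-0.075,0,0.035],"yaw": 35,"jaw": 255},
    {"offset": [-0.083,0,0.038],"yaw": 41,"jaw": 255},
    {"offset": [-0.087,0,0.04],"yaw": 43,"jaw": 255},
    {"offset": [-0.087,0,0.04],"yaw": 43,"jaw": 255},
    {"offset": [-0.087,0,0.04],"yaw": 43,"jaw": 255}
  ]
}}

```text
clock: 12.03
position: [0.5008, 0.1357, 0.2341]
ee_rot: [-0.456, 0.541, -0.54, 0.456]
ft_force: [0.2, -0.5, -0.6]
grip_width: 0.57
```

Run:
```python
from h import *
plan([.501,.135,.098],-10)
p=manip.camera('side');W=world(p);save(p,'s2.png')
cv2.imwrite('pics/s2c.png',cv2.resize(cv2.imread('pics/s2.png')[60:360,120:520],None,fx=2,fy=2))
hsv=cv2.cvtColor(p['pixels'],cv2.COLOR_RGB2HSV)
g=(hsv[...,0]>35)&(hsv[...,0]<90)&(hsv[...,1]>40)&(np.abs(W[...,0]-.5)<.08)&(np.abs(W[...,1]-.136)<.03)
print(g.sum(),np.nanpercentile(W[g],[2,50,98],axis=0).round(3))
```

```text
t 12.03 pos [0.5008 0.1357 0.2341] jaw az -9.7 off mm [  0.8 136.1   0.5] yaw 0.3 tilt [-0.001  0.001 -1.   ] q7 -0.46 grip 0.57 F [ 0.2 -0.5 -0.6]
886 [[0.476 0.126 0.18 ]
 [0.5   0.132 0.217]
 [0.525 0.139 0.252]]
```

View pics/s2c.png

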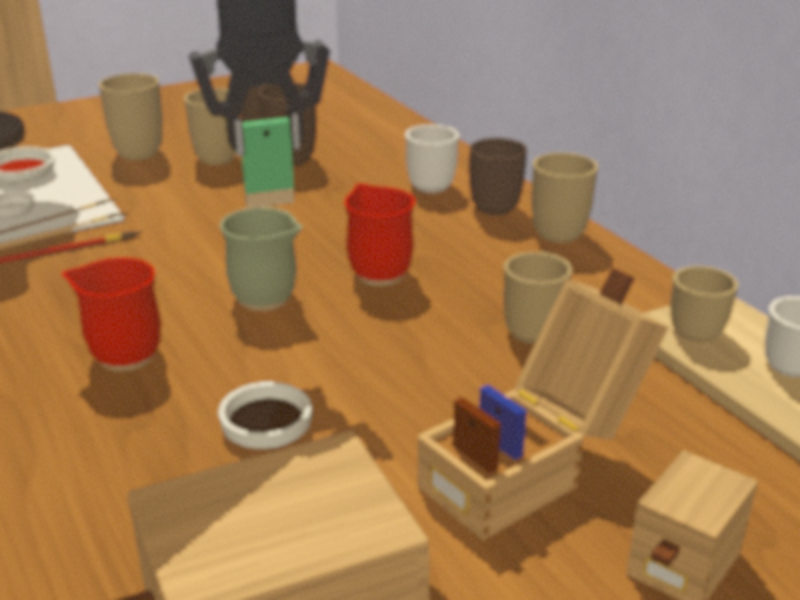

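Request:
{"fn": "move_arm", "kwargs": {
  "increments": [
    {"offset": [0,0.015,0],"yaw": 0,"jaw": 255},
    {"offset": [0,0.035,0],"yaw": 0,"jaw": 255},
    {"offset": [0,0.055,0],"yaw": 0,"jaw": 255},
    {"offset": [0,0.075,0],"yaw": 0,"jaw": 255},
    {"offset": [0,0.095,0],"yaw": 0,"jaw": 255},
    {"offset": [0,0.115,0],"yaw": 0,"jaw": 255},
    {"offset": [0,0.13,0],"yaw": 0,"jaw": 255},
    {"offset": [0,0.138,0],"yaw": 0,"jaw": 255},
    {"offset": [0,0.142,0],"yaw": 0,"jaw": 255},
    {"offset": [0,0.142,0],"yaw": 0,"jaw": 255}
  ]
}}

```text
clock: 12.92
position: [0.5007, 0.135, 0.092]
ee_rot: [-0.456, 0.541, -0.54, 0.455]
ft_force: [0.4, -0.2, -0.6]
grip_width: 0.574
```

Request:
{"fn": "move_arm", "kwargs": {
  "increments": [
    {"offset": [0,0,0],"yaw": 0,"jaw": 255},
    {"offset": [0,0,0],"yaw": 0,"jaw": 255},
    {"offset": [0,0,0],"yaw": 0,"jaw": 255},
    {"offset": [0,0,0],"yaw": 0,"jaw": 255}
  ]
}}

```text
clock: 13.25
position: [0.5011, 0.1352, 0.0926]
ee_rot: [-0.456, 0.541, -0.54, 0.456]
ft_force: [0.5, 0.1, -0.4]
grip_width: 0.576
```

Run:
```python
from h import *
plan([.501,.135,.092],-10)
o=manip.get_obs();p=manip.camera('wrist');Ww=world(p,o);save(p,'w4.png')
P=manip.camera('side');W=world(P);save(P,'s3.png')
t=manip.camera('top');T=world(t);save(t,'t3.png')
a=cv2.imread('pics/s3.png')[100:300,160:400];b=cv2.imread('pics/w4.png')
cv2.imwrite('pics/fin.png',np.hstack([cv2.resize(a,(480,400)),cv2.resize(b,(320,240))[:, :].repeat(1,0) if 0 else cv2.copyMakeBorder(cv2.resize(b,(320,240)),0,160,0,0,0)]))
hsv=cv2.cvtColor(P['pixels'],cv2.COLOR_RGB2HSV)
g=(hsv[...,0]>35)&(hsv[...,0]<90)&(hsv[...,1]>100)&(np.abs(W[...,0]-.5)<.08)&(np.abs(W[...,1]-.136)<.03)
print('tile',g.sum(),np.nanpercentile(W[g],[2,50,98],axis=0).round(3))
from scipy.optimize import least_squares
for n,V in(('wrist',Ww),('top',T)):
    m=(V[...,2]>.094)&(V[...,2]<.106)&(V[...,0]>.44)&(V[...,0]<.6)&(V[...,1]>.165)&(V[...,1]<.3);Q=V[m][:,:2];print(n,m.sum())
    if m.sum()>30: print(least_squares(lambda q:np.hypot(*(Q-q[:2]).T)-q[2],[.514,.22,.04],loss='soft_l1',f_scale=.002).x)
z=T[...,2]
for n,(a,b,c,d) in dict(cup=(115,172,278,332),dish=(278,326,288,340)).items():
    B=np.zeros_like(z,bool);B[a:b,c:d]=1;m=B&(z>(.015 if n=='dish' else .077));m&=z<.1;print(n,T[m].mean(0).round(3))
```

```text
t 13.25 pos [0.5011 0.1352 0.0926] jaw az -9.7 off mm [ 0.2  0.6 -0. ] yaw 0.3 tilt [-0.001  0.001 -1.   ] q7 -0.35 grip 0.576 F [ 0.5  0.1 -0.4]
tile 4 [[0.481 0.132 0.086]
 [0.498 0.134 0.097]
 [0.499 0.134 0.101]]
wrist 12547
[0.51706139 0.21788578 0.04063303]
top 0
cup [ 0.751 -0.001  0.084]
dish [ 0.418 -0.017  0.021]
```

View pics/fin.png

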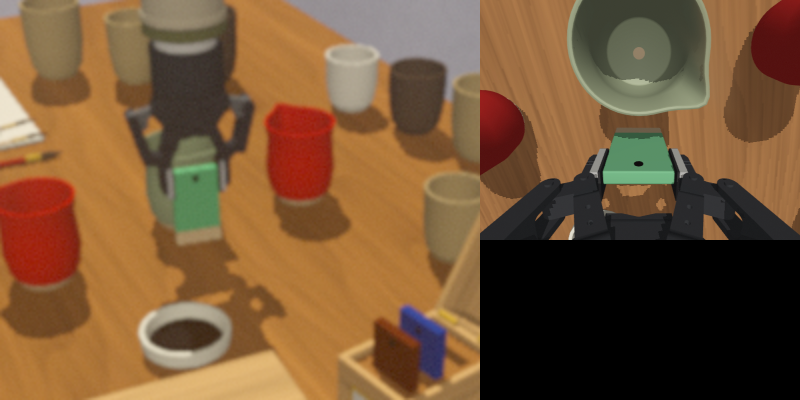

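```bash
python3 -c "
from workcell import manip
print(manip.hand_in())"
```

```text
the job is handed in; nothing more can be done
None
```

The job is done and handed in at about 13.4 s. I opened the middle-sized case by its pull and drew the celadon tile from the rear slot by its edges. The arm now holds it upright, foot down, face on to the green pitcher.

- **Gap to the pitcher:** about 36 mm of air to the body and about 45 mm to the spout, worked out from the arm's pose and the fitted pitcher axis.
- **Height:** the foot is about 19 mm above the bench, worked out from the grasp height, and the wrist force is near zero. The tile's centre is at about the pitcher's mid-height.
- **Pitcher, cup and dish:** they stand where they were first measured, within 2 mm.
- **Case:** it is still open, with the blue and brown tiles in their slots.

Two final checks gave little. The side camera found only 4 tile pixels, because my colour threshold was too strict, though they were where expected. The top camera's pitcher fit got no points. The final wrist and side pictures and the wrist depth fit agree with the result.

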